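# Turn the window-ledge sign to its dreidel face

## Robot

A 6-joint arm with a two-finger parallel gripper is mounted at the origin on the work surface. World frame = base frame: x ahead of the robot, y to its left, z up, the work surface at z = 0. Lengths are in m, angles in rad, forces in N, time in s.
With the tool pointing down it reaches from about 0.3 to 0.775 m from the base axis. Payload 14.6 kg.
Tool frame: the origin (TCP) lies at the very end of the fingers, on their centre line; the grasp point (between the pads) lies 19 mm behind it (pinch_z is the distance from the TCP to the grasp point, in m); z points along the fingers, y is the direction in which the jaws open and shut (so a half turn about z gives the same grasp; the last joint's range is limited). The gripper opens to 94 mm and grips with 3 to 60 N. Pads are 16 mm wide; open, the fingers measure 119 mm over their backs; the gripper's body (75 mm by 177 mm) begins 78 mm behind the grasp point.
Start: joints at [-1.332, 0.3, 1.521, -0, 1.321, -0.067], TCP at [0.166, -0.524, 0.205] pointing down, gripper open.
Joint ranges: [-3.03, 3.03], [-0.79, 2.21], [0.23, 2.52], [-1.04, 4.18], [0, 3.07], [-2.55, 2.55]. Speed limits (rad/s): [2.22, 2.22, 2.57, 3.14, 3.14, 3.14].

## Interface

Orientations are given as [roll, pitch, yaw] about the fixed x, y, z axes, in that order (R = Rz(yaw) Ry(pitch) Rx(roll)).
In Python, from station import get_obs, camera, hand_in, pinch_z gives the robot as it stands.
- The arm moves only by the tool servo_tool, never from a script. Its argument "moves" is a list that holds one entry, the list of rows, each a list of 7 numbers: the turn, a rotation vector about the tool's x, y, z normalised to -1 to 1, where 1 is pi/2 rad, then the shift along the tool's x, y, z normalised to -1 to 1, where 1 is 500 mm, then the closure, from 0 (fully open) to 1 (shut). In form: [[[rx, ry, rz, x, y, z, hand], ...]]. A call has 1 to 12 rows; each row is the pose to reach, as a shift and turn from the pose measured when the call began, along the tool's axes at that moment; what a row does not reach only later rows make up. A row lasts 1/12 s, in which the tool goes at most 41.7 mm and 7.16 degrees, less where a joint would pass 70% of its speed; a pose out of reach is approached as far as the arm can. A call with a number of a shift or a turn outside -1 to 1 is refused whole. A call with a gripper value outside its range is refused whole. The fingers move at their own pace and stop on an object; "squeeze" is the grip in N (left out, the last holds). Time passes only in rows, so rows that repeat a pose let the fingers close. It gives the time, the measured TCP pose, the force and the opening at its end, in the units of the state.
- get_obs(): the state, without advancing time (a new reading comes with each control period).
- camera(name): name is "side" or "top" or "wrist"; returns a dict with "color" (384x512x3 uint8, red, green, blue), "intrinsics" (3x3 intrinsics, pixels), "rvec" (rotation vector, rad) and "tvec" (3), from world to camera coordinates, as OpenCV has them. Camera axes: x right, y down, z forward; pixel columns grow to the right and rows downward; lengths in m; the calibration is good to about 2 mm. A picture is of the moment at which its call begins. There is no depth.
- hand_in(): hands the job in, once; it reports no verdict.
The state is a dict: "time_s": time; "qpos": joint angles; "joint_vel": joint speeds; "tau": joint torques, N m; "ee_pos": TCP position; "eef_rot": TCP orientation; "force": force on the tool from outside, world axes, zero at the start; "moment": the same for the moment, N m; "grip_width": finger opening in m.
Only numpy, scipy, OpenCV 4.12 (cv2) and the standard library are available. Lean on these libraries where they do the work, as an engineer would, in place of code of your own. Each camera call takes 0.05 s, during which the arm holds its last target.

## Task

The candle lighting is over: spin the pivoted wooden sign on the ledge half a turn, its top edge going over away from the robot, so that the dreidel face looks into the room and the sign stands upright, fully home against its stop. Push it gently (it is a light wooden thing: a firm fingertip push of up to 25 N at most), let go of it, and leave everything else on the ledge where it is.

Things in the scene. Friction and masses are not known exactly. Their poses are not given: they have to be found in the camera images.
- sign_stand: Fixed wooden stand. Origin: centre of the underside of its base, on the ledge, straight under the axle. Its +x points away from the robot into the room (turned up to 0.35 rad either way), y along the axle, z up. Base plate 110 (x) by 240 (y) by 12 mm; two posts 24 (x) by 16 mm (y), centred at y = +100 and -100 mm, tops at 168 mm. Nothing joins the posts above the base.
- axle (a point): Middle of the sign's horizontal axle, 150 mm above the ledge, between the posts; axes as sign_stand. The axle is balanced and stiff: turning it takes 0.15 N m (about 3 N pushed 45 mm from the axle) and the board stays at whatever angle it is left.
- flip_sign (a joint): Angle of the sign, rad. 0 = upright, nine-candle face to the room (stand's +x), dreidel face to the robot; grows as the first top edge tips away from the robot and down; 1.571 = flat, dreidel face up; 3.142 = upright, dreidel face to the room. Stops in the hubs at 0 and 3.142; rubber buffers there yield 1 to 2 mm under a push, and the board comes back on release. Starts between 0 and 0.5.
- first_top_edge (a point): Middle of the board's edge that is on top at the start, 70 mm from the axle; it moves with the board and ends at the bottom. The board: flat, wooden, 160 mm wide (along the axle), 140 mm high, 10 mm thick, 300 g, pivoted through its middle (upright it spans 80 to 220 mm above the ledge). Its raised pictures are under 2 mm high.
- dreidel_a: Bystander: grey silicone dreidel lying on its side, 73 mm long, 36 mm thick, on the room side of the stand. Origin under its middle. Leave alone.
- cup: Bystander: light clear plastic cup, 72 mm across, 100 mm high, on the room side of the stand (it and dreidel_a may swap places). Origin: centre of its underside. Leave alone.
- dreidel_b: Bystander: same dreidel, beside the stand's left (+y) post. Leave alone.
- dreidel_c: Bystander: same dreidel, beside the stand's right (-y) post. Leave alone.
- coin_dish: Bystander: steel dish with coins, 110 mm across, 26 mm high, to the left. Leave alone.
- menorah: Bystander: painted ceramic menorah, 60 by 200 mm, 117 mm high, to the right. Leave alone.
- candle_box: Bystander: cardboard box 105 by 65 by 35 mm, to the right. Leave alone.

How it is judged:
By the outcome, as a careful person would: the job done as asked, in the order asked, and still so for the second after the job is handed in, with the robot touching nothing.
It also fails if it takes over 45 s, if anything falls off the work surface, if the arm or the gripper's body presses on something with over 40 N, if the wrist force passes 120 N, or if a joint passes its speed limit or range.

## Working session

There is one attempt and no reset: what is moved stays moved. The work goes in short steps, Python scripts to look and compute and a tool call to move; the robot and the scene stay as the last step left them, time stands still between calls to the robot, and variables do not carry over. Pictures are saved under pics/ and viewed, and the job is handed in when it is done.

Besides the shell and the picture viewer there is one more tool, called after "Request:" as name(argument=value, ...), one argument or row to a line, values as JSON. servo_tool: Moves the arm, as the interface text tells. Scaled input: -1 to 1 covers 500 mm each way for a shift and pi/2 rad each way for a turn. Its arguments: {"type":"object","properties":{"moves":{"type":"array"},"squeeze":{"type":"number"}},"required":["moves"]}

```bash
mkdir -p pics; ls
python3 - <<'E'
from station import get_obs,camera,pinch_z
import cv2,numpy as np
o=get_obs();print({k:np.round(v,3) for k,v in o.items()},pinch_z)
for n in("side","top","wrist"):
    c=camera(n);cv2.imwrite(f"pics/{n}0.png",c["color"][:,:,::-1])
    R=cv2.Rodrigues(np.array(c["rvec"],float))[0];print(n,np.round(c["intrinsics"],1).tolist(),"pos",np.round(-R.T@np.ravel(c["tvec"]),3),"fwd",np.round(R[2],2))
E
```

```text
pics
{'time_s': np.float64(0.0), 'qpos': array([-1.332,  0.3  ,  1.522, -0.   ,  1.321, -0.067]), 'joint_vel': array([-0.   ,  0.002, -0.002,  0.001, -0.   , -0.001]), 'tau': array([-2.0000e-03, -5.3181e+01, -3.5274e+01,  7.1000e-02,  2.4000e-02,
       -0.0000e+00]), 'ee_pos': array([ 0.166, -0.524,  0.205]), 'eef_rot': array([-3.14 , -0.   ,  0.306]), 'force': array([ 0.107, -0.511, -0.117]), 'moment': array([-0.007, -0.048,  0.038]), 'grip_width': np.float64(0.094)} 0.0188
side [[366.8, 0.0, 253.0], [0.0, 366.8, 190.5], [0.0, 0.0, 1.0]] pos [0.015 0.837 0.878] fwd [ 0.42 -0.7  -0.58]
top [[426.4, 0.0, 252.8], [0.0, 426.4, 193.2], [0.0, 0.0, 1.0]] pos [ 0.473 -0.064  1.395] fwd [ 0.06  0.02 -1.  ]
wrist [[268.5, 0.0, 258.1], [0.0, 268.5, 188.0], [0.0, 0.0, 1.0]] pos [ 0.242 -0.501  0.385] fwd [-0.27 -0.08 -0.96]
```

View pics/side0.png

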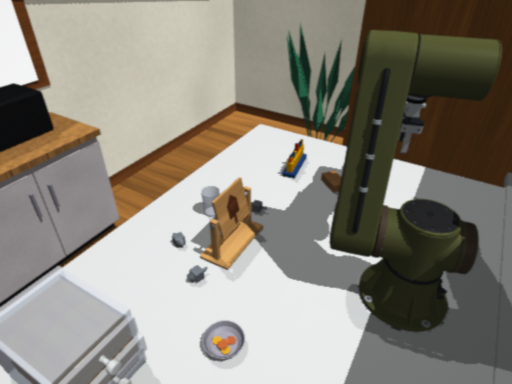

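View pics/top0.png

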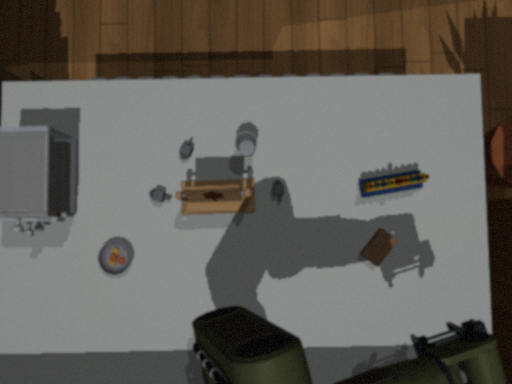

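Top view: the stand is at about (217,198), the cup at (247,138), and dreidels at (187,148), (160,194) and (277,189). The menorah and box are to the right and the dish is at (117,256). I'll zoom in.

Run:
```python
import cv2
a=cv2.imread("pics/top0.png")[110:230,140:300];cv2.imwrite("pics/topz.png",cv2.resize(a,None,fx=5,fy=5,interpolation=cv2.INTER_CUBIC))
a=cv2.imread("pics/side0.png")[165:285,160:280];cv2.imwrite("pics/sidez.png",cv2.resize(a,None,fx=5,fy=5,interpolation=cv2.INTER_CUBIC))
```

```text
(no output)
```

View pics/topz.png

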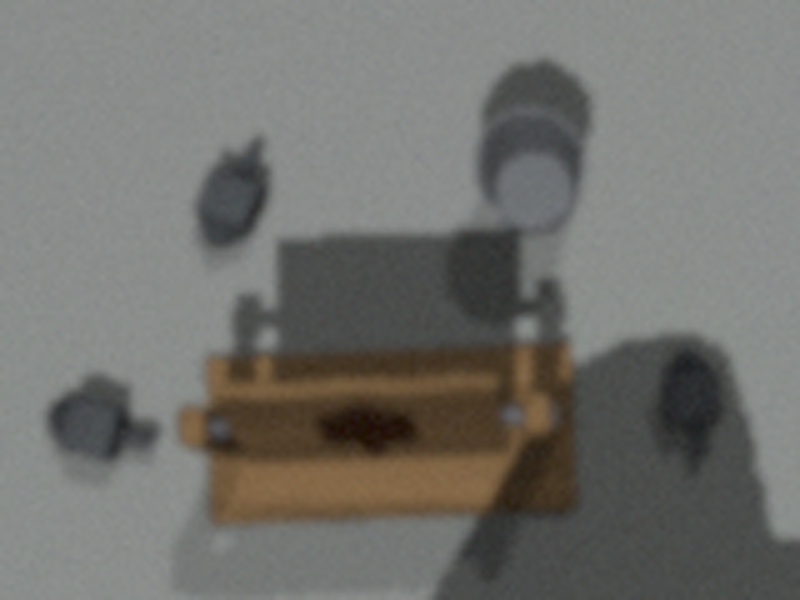

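View pics/sidez.png

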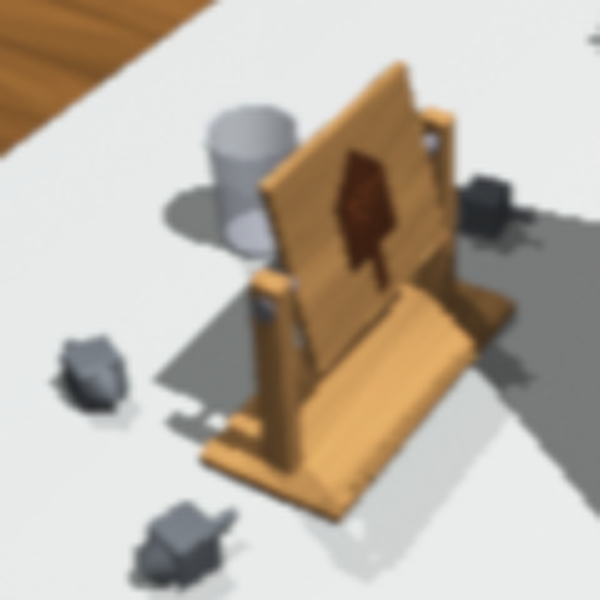

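```bash
cat > h.py <<'E'
import numpy as np,cv2
from station import get_obs,camera,hand_in,pinch_z
def cam(n):
    c=camera(n);R=cv2.Rodrigues(np.array(c["rvec"],float))[0];return c,np.array(c["intrinsics"]),R,np.ravel(c["tvec"])
def plane(K,R,t,uv,z):
    d=R.T@np.linalg.solve(K,[uv[0],uv[1],1]);C=-R.T@t;return C+d*(z-C[2])/d[2]
def proj(K,R,t,p):
    q=K@(R@np.asarray(p)+t);return q[:2]/q[2]
E
python3 - <<'E'
from h import *
c,K,R,t=cam("top");s,Ks,Rs,ts=cam("side")
f=lambda u,v:(140+(u+.5)/5-.5,110+(v+.5)/5-.5)
g=lambda u,v:(160+(u+.5)/5-.5,165+(v+.5)/5-.5)
P=lambda uv,z:plane(K,R,t,f(*uv),z)
cor=np.array([P(x,.012) for x in[(210,522),(576,512),(207,358),(570,345)]]);print(cor.round(4),cor.mean(0).round(4))
print("side base",[plane(Ks,Rs,ts,g(*x),.012).round(4) for x in [(338,515),(203,458),(515,305)]])
post=np.array([P(x,.168) for x in[(193,428),(541,413)]]);print("posts",post.round(4),post.mean(0))
d=post[1]-post[0];print("yaw posts",np.arctan2(d[0],-d[1]), "base", np.arctan2(*( (cor[1]-cor[0])[:2]*[1,-1])),np.arctan2(*((cor[3]-cor[2])[:2]*[1,-1])))
# board top corners: triangulate
P1=K@np.c_[R,t];P2=Ks@np.c_[Rs,ts]
for a,b in[((268,380),(262,187)),((500,375),(403,63))]:
    X=cv2.triangulatePoints(P1,P2,np.array(f(*a)),np.array(g(*b)));print("board",(X[:3]/X[3]).ravel().round(4))
for n,x,z in[("dA",(230,195),.018),("cupbase?",(535,105),0),("cuptop",(535,190),.1),("dB",(95,423),.018),("dC",(692,393),.018)]:print(n,P(x,z).round(3))
print("cup side base",plane(Ks,Rs,ts,g(252,232),0), "rim",plane(Ks,Rs,ts,g(252,130),.1))
E
```

```text
[[ 0.4932  0.189   0.012 ]
 [ 0.4971 -0.0489  0.012 ]
 [ 0.6001  0.1909  0.012 ]
 [ 0.6058 -0.0462  0.012 ]] [0.549  0.0712 0.012 ]
side base [array([0.4926, 0.1906, 0.012 ]), array([0.5954, 0.1954, 0.012 ]), array([ 0.4975, -0.0419,  0.012 ])]
posts [[ 0.5453  0.1702  0.168 ]
 [ 0.5517 -0.0311  0.168 ]] [0.54849872 0.06957294 0.168     ]
yaw posts 0.03168822110140078 base 0.01656555073962113 0.023962985341099762
board [0.5757 0.1259 0.1948]
board [ 0.5699 -0.0099  0.213 ]
dA [0.706 0.175 0.018]
cupbase? [ 0.767 -0.025  0.   ]
cuptop [ 0.693 -0.027  0.1  ]
dB [0.558 0.263 0.018]
dC [ 0.573 -0.125  0.018]
cup side base [ 0.71837826 -0.02298547  0.        ] rim [ 0.70952984 -0.02142477  0.1       ]
```

Request:
servo_tool(
  moves=[
    [[0, 0, 0, 0, 0, -0.2, 1], [0, 0, 0, 0, 0, -0.2, 1], [0, 0, 0, 0, 0, -0.2, 1], [0, 0, 0.18, 0.976, -0.938, -0.2, 1], [0, 0, 0.18, 0.976, -0.938, -0.2, 1], [0, 0, 0.18, 0.976, -0.938, -0.2, 1], [0, 0, 0.18, 0.976, -0.938, -0.2, 1], [0, 0, 0.18, 0.976, -0.938, -0.2, 1], [0, 0, 0.18, 0.976, -0.938, -0.2, 1], [0, 0, 0.18, 0.976, -0.938, -0.2, 1], [0, 0, 0.18, 0.976, -0.938, -0.2, 1], [0, 0, 0.18, 0.976, -0.938, -0.2, 1]],
  ],
  squeeze=10,
)

```text
time_s: 1.25
ee_pos: [0.3453, -0.1936, 0.3055]
eef_rot: [-3.141, -0.0, 0.023]
force: [1.0, -0.5, 0.2]
grip_width: 0.0175
```

Request:
servo_tool(
  moves=[
    [[0, 0, 0, 0.3, -0.52, 0, 1], [0, 0, 0, 0.3, -0.52, 0, 1], [0, 0, 0, 0.3, -0.52, 0, 1], [0, 0, 0, 0.3, -0.52, 0, 1], [0, 0, 0, 0.3, -0.52, 0, 1], [0, 0, 0, 0.3, -0.52, 0, 1], [0, 0, 0, 0.3, -0.52, 0, 1], [0, 0, 0, 0.3, -0.52, 0, 1], [0, 0, 0, 0.3, -0.52, 0, 1], [0, 0, 0, 0.3, -0.52, 0, 1]],
  ],
)

```text
time_s: 2.08
ee_pos: [0.4891, 0.0695, 0.3053]
eef_rot: [3.141, 0.0, 0.024]
force: [-0.4, -0.6, -0.4]
grip_width: 0.0002
```

Run:
```python
from h import *
for n in("side","top","wrist"):
    c=camera(n)["color"];cv2.imwrite(f"pics/{n}1.png",c[:,:,::-1])
a=cv2.imread("pics/side1.png")[165:285,160:320];cv2.imwrite("pics/side1z.png",cv2.resize(a,None,fx=5,fy=5,interpolation=cv2.INTER_CUBIC))
print(get_obs()["ee_pos"],get_obs()["grip_width"])
```

```text
[0.48901207 0.06843616 0.30592653] 0.00013342085478947193
```

View pics/wrist1.png

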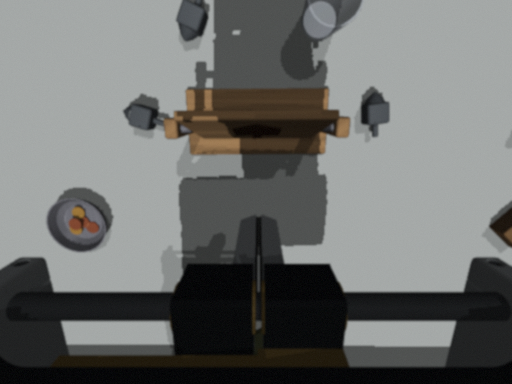

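View pics/side1z.png

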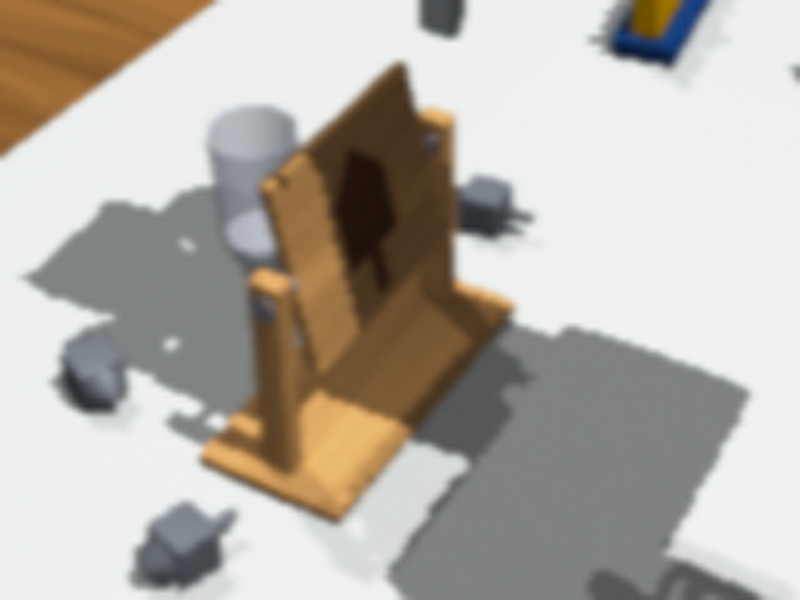

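The wrist view shows the closed fingertips at (258,218), centred on the board at about x=257. The board is tilted about 0.4 rad, dreidel face to the robot. I'll lower the fingers and make contact.

Request:
servo_tool(
  moves=[
    [[0, 0, 0, 0, 0, 0.08, 1], [0, 0, 0, 0, 0, 0.16, 1], [0, 0, 0, 0, 0, 0.217, 1], [0, 0, 0, 0.04, 0, 0.217, 1], [0, 0, 0, 0.08, 0, 0.217, 1], [0, 0, 0, 0.1, 0, 0.217, 1], [0, 0, 0, 0.115, 0, 0.217, 1], [0, 0, 0, 0.13, 0, 0.217, 1], [0, 0, 0, 0.145, 0, 0.222, 1], [0, 0, 0, 0.16, 0, 0.228, 1], [0, 0, 0, 0.16, 0, 0.228, 1]],
  ],
)

```text
time_s: 3.15
ee_pos: [0.5698, 0.0699, 0.1913]
eef_rot: [-3.142, -0.001, 0.021]
force: [-0.7, -0.4, -0.2]
grip_width: 0.0006
```

Run:
```python
from h import *
c=camera("side")["color"];cv2.imwrite("pics/side2z.png",cv2.resize(c[150:285,150:320,::-1],None,fx=4,fy=4,interpolation=cv2.INTER_CUBIC))
o=get_obs();print(o["ee_pos"],o["force"],o["time_s"])
```

```text
[0.56946495 0.07003292 0.19163936] [-0.38382188  0.29087091  1.23557281] 3.2
```

View pics/side2z.png

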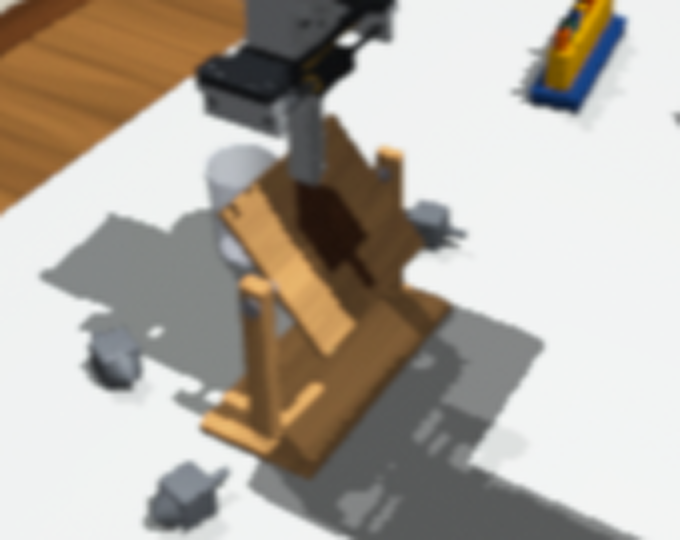

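The fingertip is on the dreidel face and the board has turned to about 0.75 rad. I'll carry on along the arc and down on the room side.

Request:
servo_tool(
  moves=[
    [[0, 0, 0, 0.01, 0, 0.01, 1], [0, 0, 0, 0.021, 0, 0.021, 1], [0, 0, 0, 0.03, 0, 0.034, 1], [0, 0, 0, 0.037, 0, 0.047, 1], [0, 0, 0, 0.041, 0, 0.062, 1], [0, 0, 0, 0.045, 0, 0.077, 1], [0, 0, 0, 0.049, 0, 0.092, 1], [0, 0, 0, 0.049, 0, 0.107, 1], [0, 0, 0, 0.049, 0, 0.122, 1], [0, 0, 0, 0.049, 0, 0.135, 1], [0, 0, 0, 0.049, 0, 0.145, 1], [0, 0, 0, 0.049, 0, 0.145, 1]],
  ],
)

```text
time_s: 4.2
ee_pos: [0.5937, 0.0705, 0.1178]
eef_rot: [3.142, 0.0, 0.021]
force: [1.2, 0.3, 0.9]
grip_width: 0.0002
```

Run:
```python
from h import *
c=camera("side")["color"];cv2.imwrite("pics/side3z.png",cv2.resize(c[150:285,150:320,::-1],None,fx=4,fy=4,interpolation=cv2.INTER_CUBIC))
o=get_obs();print(o["ee_pos"],o["force"],o["time_s"])
```

```text
[0.59379983 0.07053206 0.11839648] [0.15001466 0.15335279 0.47650362] 4.25
```

View pics/side3z.png

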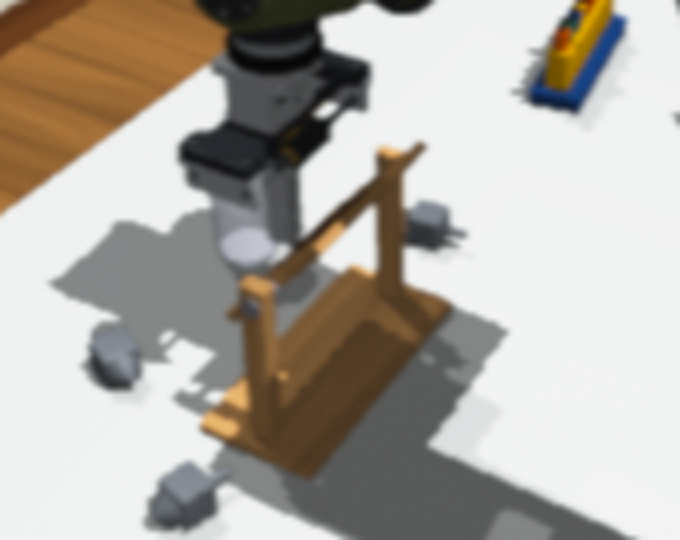

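The board is now past flat, at about 2.4 rad and nearly edge-on to the side camera. Next I'll lift clear, go over to the robot side, and finish on the upper half.

Request:
servo_tool(
  moves=[
    [[0, 0, 0, 0, 0, -0.08, 1], [0, 0, 0, 0, 0, -0.16, 1], [0, 0, 0, 0, 0, -0.24, 1], [0, 0, 0, 0, 0, -0.3, 1], [0, 0, 0, -0.08, 0, -0.3, 1], [0, 0, 0, -0.16, 0, -0.3, 1], [0, 0, 0, -0.24, 0, -0.3, 1], [0, 0, 0, -0.29, 0, -0.3, 1], [0, 0, 0, -0.29, 0, -0.3, 1], [0, 0, 0, -0.29, 0, -0.22, 1], [0, 0, 0, -0.29, 0, -0.15, 1], [0, 0, 0, -0.29, 0, -0.115, 1]],
  ],
)

```text
time_s: 5.25
ee_pos: [0.4477, 0.0674, 0.1726]
eef_rot: [3.141, 0.004, 0.021]
force: [0.4, -0.1, -0.4]
grip_width: 0.0003
```

Run:
```python
from h import *
c=camera("side")["color"];cv2.imwrite("pics/side4z.png",cv2.resize(c[150:285,150:320,::-1],None,fx=4,fy=4,interpolation=cv2.INTER_CUBIC))
o=get_obs();print(o["ee_pos"],o["force"],o["time_s"])
```

```text
[0.44694895 0.06729582 0.17066863] [-0.06993571 -0.11208997 -3.84326893] 5.3
```

View pics/side4z.png

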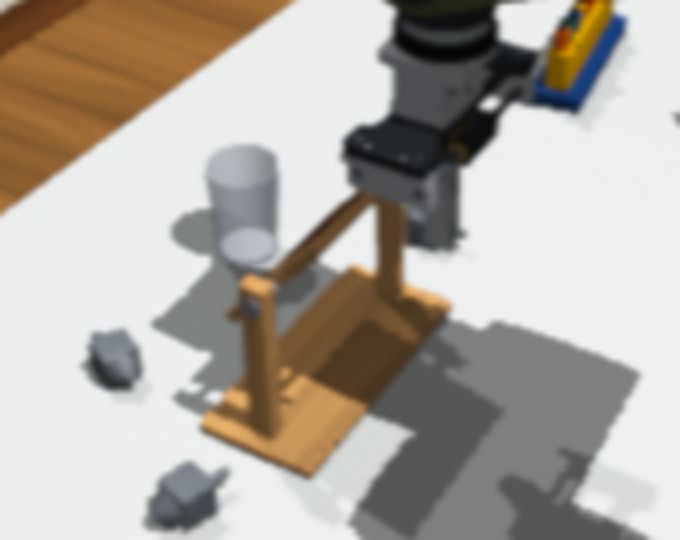

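Request:
servo_tool(
  moves=[
    [[0, 0, 0, 0.03, 0, -0.01, 1], [0, 0, 0, 0.05, 0, -0.01, 1], [0, 0, 0, 0.07, 0, -0.01, 1], [0, 0, 0, 0.085, 0, -0.01, 1], [0, 0, 0, 0.1, 0, -0.01, 1], [0, 0, 0, 0.115, 0, -0.01, 1], [0, 0, 0, 0.13, 0, -0.01, 1], [0, 0, 0, 0.14, 0, -0.01, 1], [0, 0, 0, 0.15, 0, -0.01, 1], [0, 0, 0, 0.155, 0, -0.01, 1], [0, 0, 0, 0.16, 0, -0.01, 1], [0, 0, 0, 0.16, 0, -0.01, 1]],
  ],
)

```text
time_s: 6.3
ee_pos: [0.5273, 0.069, 0.1751]
eef_rot: [3.141, 0.007, 0.021]
force: [-0.8, 0.5, -0.4]
grip_width: 0.0005
```

Run:
```python
from h import *
c=camera("side")["color"];cv2.imwrite("pics/side5z.png",cv2.resize(c[150:285,150:320,::-1],None,fx=4,fy=4,interpolation=cv2.INTER_CUBIC))
o=get_obs();print(o["ee_pos"],o["force"],o["time_s"])
```

```text
[0.52710983 0.06895501 0.1750221 ] [ 0.17532612 -0.20664932 -0.72283734] 6.35
```

View pics/side5z.png

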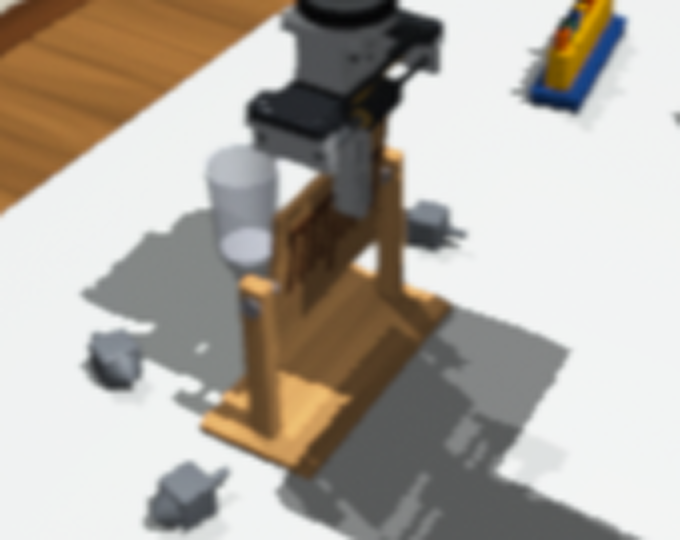

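The candle face is coming upright on the robot side. I'll go in small steps now and watch the force.

Request:
servo_tool(
  moves=[
    [[0, 0, 0, 0.003, 0, 0, 1], [0, 0, 0, 0.006, 0, 0, 1], [0, 0, 0, 0.009, 0, 0, 1], [0, 0, 0, 0.012, 0, 0, 1], [0, 0, 0, 0.012, 0, 0, 1]],
  ],
)

```text
time_s: 6.77
ee_pos: [0.5334, 0.0691, 0.175]
eef_rot: [3.141, 0.007, 0.021]
force: [-0.9, -0.5, 0.1]
grip_width: 0.0006
```

Request:
servo_tool(
  moves=[
    [[0, 0, 0, 0.002, 0, 0, 1], [0, 0, 0, 0.004, 0, 0, 1], [0, 0, 0, 0.004, 0, 0, 1]],
  ],
)

```text
time_s: 7.02
ee_pos: [0.5355, 0.0691, 0.175]
eef_rot: [3.141, 0.006, 0.021]
force: [0.1, 0.2, -0.1]
grip_width: 0.0003
```

Request:
servo_tool(
  moves=[
    [[0, 0, 0, 0.002, 0, 0, 1], [0, 0, 0, 0.004, 0, 0, 1]],
  ],
)

```text
time_s: 7.18
ee_pos: [0.5364, 0.0691, 0.1749]
eef_rot: [3.141, 0.01, 0.021]
force: [-22.2, -0.9, 11.8]
grip_width: 0.0005
```

Run:
```python
from h import *
c=camera("side")["color"];cv2.imwrite("pics/side6z.png",cv2.resize(c[150:285,150:320,::-1],None,fx=4,fy=4,interpolation=cv2.INTER_CUBIC))
o=get_obs();print(o["ee_pos"],o["force"],o["time_s"])
```

```text
[0.53625283 0.06913058 0.17492226] [-14.66096819  -0.2280993    6.88277015] 7.2333
```

View pics/side6z.png

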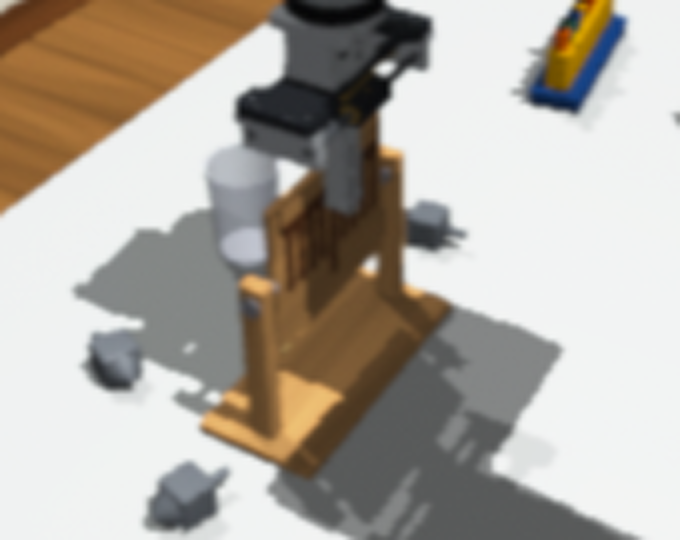

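The force jumped at x=0.536, which is where the stop should be. I'll back off straight away and then check that the board is home.

Request:
servo_tool(
  moves=[
    [[0, 0, 0, -0.004, 0, 0, 1], [0, 0, 0, -0.01, 0, 0, 1], [0, 0, 0, -0.04, 0, 0, 1], [0, 0, 0, -0.1, 0, 0, 1], [0, 0, 0, -0.16, 0, 0, 1], [0, 0, 0, -0.22, 0, -0.02, 1], [0, 0, 0, -0.28, 0, -0.1, 1], [0, 0, 0, -0.3, 0, -0.18, 1], [0, 0, 0, -0.3, 0, -0.2, 1], [0, 0, 0, -0.3, 0, -0.2, 1]],
  ],
)

```text
time_s: 8.07
ee_pos: [0.388, 0.0662, 0.2806]
eef_rot: [3.141, 0.002, 0.021]
force: [0.6, -0.5, 0.6]
grip_width: 0.0007
```

Run:
```python
from h import *
c,Ks,Rs,ts=cam("side");c=c["color"];cv2.imwrite("pics/side7z.png",cv2.resize(c[170:270,200:280,::-1],None,fx=6,fy=6,interpolation=cv2.INTER_CUBIC))
t,K,R,tt=cam("top");cv2.imwrite("pics/top7z.png",cv2.resize(t["color"][120:220,150:290,::-1],None,fx=5,fy=5,interpolation=cv2.INTER_CUBIC))
o=get_obs();print(o["ee_pos"],o["force"],o["time_s"])
# predicted corner pixels for angles
A=np.array([.549,.070,.150]);y=.024;ex=np.array([np.cos(y),np.sin(y),0]);ey=np.array([-np.sin(y),np.cos(y),0])
for th in(2.95,3.05,3.142):
    e=-(np.sin(th)*ex+np.cos(th)*np.array([0,0,1]))
    for s in(1,-1):
        p=A+.07*e+s*.08*ey;print(th,s,((proj(Ks,Rs,ts,p)-[200,170])*6).round(0),((proj(K,R,tt,p)-[150,120])*5).round(0), "low",((proj(Ks,Rs,ts,A-.07*e+s*.08*ey)-[200,170])*6).round(0))
```

```text
[0.38744105 0.06605459 0.27638746] [ 0.48923537 -1.32655233 -0.37509256] 8.1667
2.95 1 [126. 207.] [161. 391.] low [ 96. 397.]
2.95 -1 [290.  51.] [449. 381.] low [251. 235.]
3.05 1 [114. 201.] [160. 379.] low [107. 403.]
3.05 -1 [279.  46.] [449. 368.] low [261. 240.]
3.142 1 [103. 197.] [160. 367.] low [117. 407.]
3.142 -1 [269.  42.] [448. 357.] low [271. 244.]
```

View pics/side7z.png

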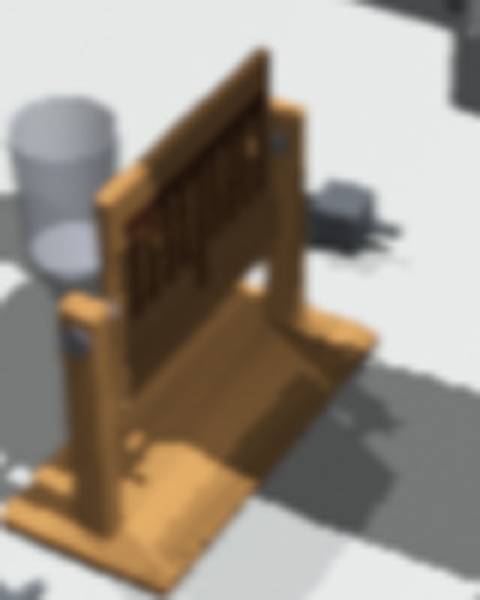

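View pics/top7z.png

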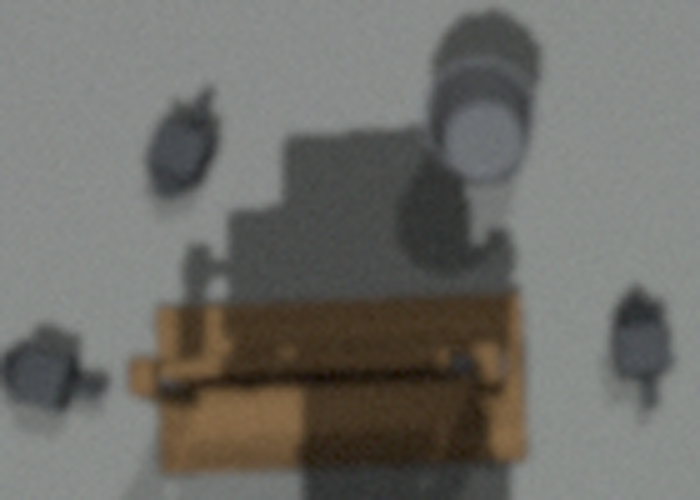

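Run:
```python
from h import *
c,Ks,Rs,ts=cam("side");t,K,R,tt=cam("top")
A=np.array([.549,.070,.150]);y=.024;ex=np.array([np.cos(y),np.sin(y),0]);ey=np.array([-np.sin(y),np.cos(y),0]);ez=np.array([0,0,1.])
im=cv2.resize(c["color"][195:245,205:235,::-1],None,fx=12,fy=12,interpolation=cv2.INTER_CUBIC)
im2=cv2.resize(t["color"][182:207,170:250,::-1],None,fx=10,fy=10,interpolation=cv2.INTER_CUBIC)
im2=cv2.convertScaleAbs(im2,alpha=1.8);cv2.imwrite("pics/top8raw.png",im2)
for th,col in((2.99,(0,0,255)),(3.142,(0,255,0))):
    e=-(np.sin(th)*ex+np.cos(th)*ez);n=-np.cos(th)*ex+np.sin(th)*ez
    q=np.array([[((proj(Ks,Rs,ts,A+a*e+b*n+.08*ey)-[205,195]+.5)*12)] for a,b in((.07,-.005),(.07,.005),(-.07,.005),(-.07,-.005))]).astype(int);cv2.polylines(im,[q],True,col,1)
    q=np.array([[((proj(K,R,tt,A+.07*e+b*n+s*ey)-[170,182]+.5)*10)] for b,s in((-.005,.08),(.005,.08),(.005,-.08),(-.005,-.08))]).astype(int);cv2.polylines(im2,[q],True,col,1)
for s in(.1,-.1):
    q=np.array([[((proj(K,R,tt,A+.018*ez+a*ex+(s+b)*ey)-[170,182]+.5)*10)] for a,b in((-.012,.008),(.012,.008),(.012,-.008),(-.012,-.008))]).astype(int);cv2.polylines(im2,[q],True,(255,255,0),1)
cv2.imwrite("pics/side8.png",im);cv2.imwrite("pics/top8.png",im2)
```

```text
(no output)
```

View pics/side8.png

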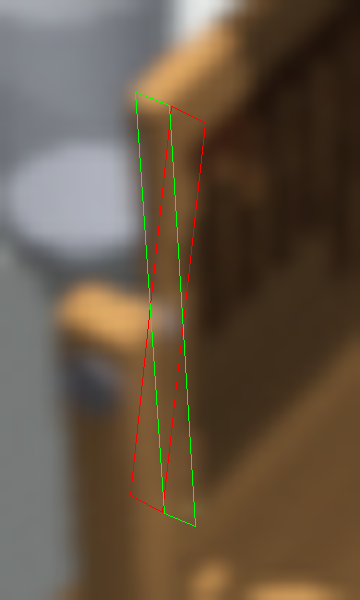

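View pics/top8.png

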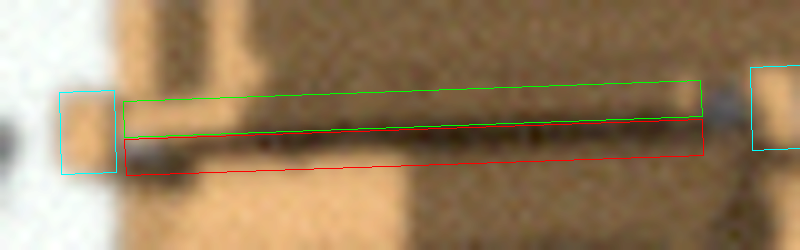

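The board's edges run parallel to the drawn 3.142 outline (green), about 1 px off, and clearly not along the 2.99 one. In the top view the lit top edge lies inside the green band. The cup and the three dreidels are within 1 px of where they started in the top view. Handing in.

```bash
python3 -c "
from station import *
print(hand_in())"
```

```text
the job is handed in; nothing more can be done
None
```

The sign is turned half a turn, top edge away from the robot, so the dreidel face now looks into the room. I handed the job in at about 8.3 s of the 45 s allowed.

**How it was done:** I pushed the top over with closed fingertips and followed it past flat on the room side. Then I lifted over and finished from the robot side, pushing the upper half until it met its stop, and moved the arm clear.

**Last checks:**
- **Sign position:** after release, the board's edges match the upright (3.142 rad) outline to about 1 px in the side and top views, and clearly not one at 2.99 rad.
- **Bystanders:** the cup and the three dreidels are within about 1 px of their starting spots in the top view. I did not measure the coin dish, menorah or candle box again, but the arm stayed well clear of them.
- **Arm:** the gripper is about 0.16 m back from the sign and touching nothing.

**One doubtful point:** when the board hit the stop, the wrist sensor briefly read 22 N along the push and 12 N vertically, about 25 N in total. That is right at the 25 N limit and may have been slightly over for a moment. I backed off straight away.

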